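Kit the spares for a power-supply repair

TASK

Gather the spares for the power-supply repair into the kit tray: set the transformer, the finned heat sink, the large standing capacitor and the relay down on the floor of the pocket that matches each one's outline (largest pocket, middle oblong, round, and smallest oblong), upright and centred well enough to sit inside it, with heat sink and relay lined up along their pockets either way round. Do not drop them, and leave the small lying capacitor and the terminal block where they are.

Things in the scene. Friction and masses are not known exactly. Their poses are not given: they have to be found in the camera images.
- insert_transformer: grey plastic insert 82 x 82 x 12 mm, fixed in the kit tray on its 3 mm floor. Origin: centre of its underside, below the pocket's middle; z up. Pocket 9 mm deep (floor at z = 3 mm), the largest one, nearly square: 60 mm along x, 64 mm along y. The tray is dark steel, 178 mm square, rim 14 mm high; its four inserts lie two by two, 84 mm apart, parallel to it, in varying order
- insert_heatsink: grey plastic insert 82 x 82 x 12 mm, fixed in the kit tray on its 3 mm floor. Origin: centre of its underside, below the pocket's middle; z up. Pocket 9 mm deep (floor at z = 3 mm), a middle-sized oblong: 44 mm along x, 60 mm along y
- insert_capacitor: grey plastic insert 82 x 82 x 12 mm, fixed in the kit tray on its 3 mm floor. Origin: centre of its underside, below the pocket's middle; z up. Pocket 9 mm deep (floor at z = 3 mm), the only round one: 40 mm in diameter
- insert_relay: grey plastic insert 82 x 82 x 12 mm, fixed in the kit tray on its 3 mm floor. Origin: centre of its underside, below the pocket's middle; z up. Pocket 9 mm deep (floor at z = 3 mm), the smallest oblong: 28 mm along x, 44 mm along y
- transformer: small mains transformer, a squarish grey steel block with a coil showing, 44 (x) x 48 (y) x 40 (z) mm, 0.28 kg. Origin at the centre of its underside, z up. Its two faces at y = +-24 mm are flat over the full height for x = -14 to 16 mm and good to grip.
- heatsink: finned dark heat sink with a transistor screwed on its flat back, 27 (x) x 42 (y) x 35 (z) mm, 0.06 kg, standing with its fins upright. Origin at the centre of its underside, z up. A solid plate 42 mm wide lies at x = -8 to -2 mm, the fins run from it to x = +14 mm (outermost at y = +-20 mm), the transistor sticks out at the -x side. Grip it by the plate's edges at y = +-21 mm
- big_capacitor: large dark blue capacitor standing upright, a cylinder 25 mm in diameter and 42 mm tall, 0.035 kg. Origin at the centre of its underside, z up
- relay: spare relay, a plain upright blue plastic block 13 (x) x 29 (y) x 26 (z) mm, 0.02 kg. Origin at the centre of its underside, z up
- small_capacitor: look-alike that does not belong in the tray: small black capacitor lying on its side, 18 mm in diameter, 28 mm long along its y axis, 0.02 kg. Origin on the bench below its middle
- terminal_block: look-alike that does not belong in the tray: green screw terminal block, a long low bar 16 (x) x 46 (y) x 16 (z) mm, 0.02 kg. Origin at the centre of its underside
Not all that is in view belongs to the job. Several things have the shape of the transformer; the one meant has the colours described above.

How it is judged:
By the outcome, as a careful person would: the job done as asked, in the order asked, and still so for the second after the job is handed in, with the robot touching nothing.
It also fails if it takes over 101 s, if anything falls off the work surface, if the arm or the gripper's body presses on something with over 40 N, if the wrist force passes 120 N, or if a joint passes its speed limit or range.

ROBOT

A 7-joint arm with a two-finger parallel gripper is mounted at the origin on a cart in front of the work surface, level with it; the furniture and walls round the work are solid. World frame = base frame: x ahead of the robot, y to its left, z up, the work surface at z = 0. Lengths are in m, angles in rad, forces in N, time in s.
With the tool pointing down it reaches from about 0.425 to 0.925 m from the base axis. Payload 6.8 kg.
Tool frame: the origin (TCP) lies at the very end of the fingers, on their centre line; the grasp point (between the pads) lies 19 mm behind it; z points along the fingers, y is the line along which they close (so a half turn about z gives the same grasp; the last joint's range is limited). The gripper opens to 85 mm and grips with 20 to 120 N. Pads are 22 mm wide; open, the fingers measure 114 mm over their backs; the gripper's body (76 mm by 85 mm) begins 54 mm behind the grasp point. The pads swing forward as they close: fully open they stand 13 mm farther back than shut.
Start: joints at [1.156, 0.477, 0.022, 1.555, -0.011, 1.109, -0.083], TCP at [0.204, -0.643, 0.231] pointing down, gripper open.
Joint ranges: [-2.96, 2.96], [-0.34, 2.1], [-1.41, 1.46], [0.24, 2.44], [-1.37, 4.51], [0.17, 1.92], [-2.96, 2.96]. Speed limits (rad/s): [2.39, 2.39, 3.14, 3.14, 3.14, 3.14, 3.14].

INTERFACE

Orientations are given as a unit quaternion [w, x, y, z].
In Python, from station import monitor, eyes, bot gives the robot as it stands.
- The arm moves only by the tool run_rows, called after "Request:" as name(argument=value, ...), one argument or row to a line, values as JSON. Schema: {"type":"object","properties":{"plan":{"type":"object","properties":{"segments":{"type":"array","items":{"type":"array","items":{"type":"number"},"minItems":5,"maxItems":5},"minItems":1,"maxItems":20}},"additionalProperties":false,"required":["segments"]},"grip_force":{"type":"number"},"only":{"type":"string"},"quiet":{"type":"boolean"},"lines":{"type":"string"}},"required":["plan"],"additionalProperties":false}. plan is an object whose key "segments" holds a list of rows, 1 to 20 of them, each of 5 numbers: dx, dy, dz in shares of the most that a row can go, 1 being 50 mm, then a turn about the tool's z in a scale on which 1.0 is pi rad, then the opening from 0.0 (shut) to 1.0 (fully open); each row shifts and turns the commanded pose from where the row before left it, along the tool's axes as they then stand; what a row does not reach is not made up. A row lasts 1/10 s, in which the tool goes at most 0.05 m and 0.15 rad, less where a joint would pass 70% of its speed; a pose out of reach is approached as far as the arm can. The fingers move at their own pace and stop on an object; grip_force is the grip in N (left out, the last holds). Time passes only in rows, so rows that do not move let the fingers close. The tool returns the time, the measured TCP pose, the force, the opening and the grip force at its end. only (a regular expression) keeps the lines of the reply that match it, lines (a string "A,B") keeps lines A to B, and quiet returns only ok. No shift or turn number may pass 1 either way. Input that does not fit is refused with a message, and nothing moves.
- monitor.get_obs(): the state, without advancing time (a new reading comes with each control period).
- eyes.read_camera(name): name is "scene" or "top"; returns the picture (480x640x3 uint8, blue, green, red); there is no depth.
- eyes.camera_info(name): a dict with "vertical_fov" (degrees; the focal length in pixels is half the picture's height over the tangent of half this angle, whatever the lens; pixels are square), "cx", "cy" (the principal point, pixels), "k1" (the pictures are not rectified: a ray, as slopes to the right and down, at radius r is drawn at 1 + k1 r^2 times it, then the intrinsics apply), "view" (4x4, takes a point from world to camera coordinates). Camera axes: x right, y up, looking along -z (the intrinsics and any distortion apply to the point x, -y, -z); pixel columns grow to the right and rows downward; lengths in m; the calibration is good to about 2 mm. A picture is of the moment at which its call begins. camera_info takes no time and is no camera call.
- bot.hand_in(): hands the job in; it is judged then, once.
The state is a dict: "t": time; "q": joint angles; "joint_vel": joint speeds; "joint_torque": joint torques, N m; "eef_pos": TCP position; "tool_rot": TCP orientation; "contact_force": force on the tool from outside, world axes, zero at the start; "torque": the same for the moment, N m; "gripper_width": opening from 0.0 (shut) to 1.0 (fully open); "grasp_force": force on a finger pad.
Only numpy, scipy, OpenCV 4.12 (cv2) and the standard library are available. Lean on these libraries where they do the work, as an engineer would, in place of code of your own. Each camera call takes 0.05 s, during which the arm holds its last target. There are 200 camera calls.

## Working session

There is one attempt and no reset: what is moved stays moved. The work goes in short steps, Python scripts to look and compute and a tool call to move; the robot and the scene stay as the last step left them, time stands still between calls to the robot, and variables do not carry over. Pictures are saved under pics/ and viewed, at most 14 in all, crops included, and the job is handed in when it is done.

```bash
ls; mkdir -p pics
```

Run:
```python
from station import monitor, eyes, bot
import cv2, numpy as np
np.set_printoptions(precision=4,suppress=True)
for n in("scene","top"):
    cv2.imwrite(f"pics/{n}0.png",eyes.read_camera(n)); i=eyes.camera_info(n); print(n,{k:i[k] for k in i if k!="view"}); print(np.array(i["view"]))
o=monitor.get_obs(); print(o)
```

```text
pics
scene {'vertical_fov': 48.9792204197366, 'cx': 313.06011010004687, 'cy': 236.8648786918085, 'k1': -0.006270555779789467}
[[-0.4704 -0.8823  0.0177  0.1748]
 [ 0.6188 -0.3155  0.7194 -0.3783]
 [-0.6291  0.3493  0.6944 -0.8356]
 [ 0.      0.      0.      1.    ]]
top {'vertical_fov': 47.93497936722385, 'cx': 316.04645566788673, 'cy': 244.19395920307986, 'k1': -0.08439546436505746}
[[-0.0065 -0.9999 -0.0099 -0.0793]
 [ 0.9871 -0.008   0.16   -0.5127]
 [-0.16   -0.0087  0.9871 -1.386 ]
 [ 0.      0.      0.      1.    ]]
{'t': 0.1, 'q': array([ 1.1559,  0.4777,  0.0224,  1.5563, -0.0115,  1.1093, -0.0831]), 'joint_vel': array([ 0.0004, -0.0014, -0.002 , -0.0022,  0.0007, -0.0004,  0.0001]), 'joint_torque': array([  0.0045, -59.7761,   1.6136, -28.1955,   0.0128,   0.005 ,
         0.    ]), 'eef_pos': array([ 0.2037, -0.643 ,  0.2304]), 'tool_rot': array([-0.0008,  0.9883,  0.1528, -0.0002]), 'contact_force': array([ 0.448 ,  0.0769, -0.4601]), 'torque': array([-0.0317,  0.0423,  0.0306]), 'grasp_force': 0.0, 'gripper_width': 0.9960701360709205}
```

View pics/scene0.png

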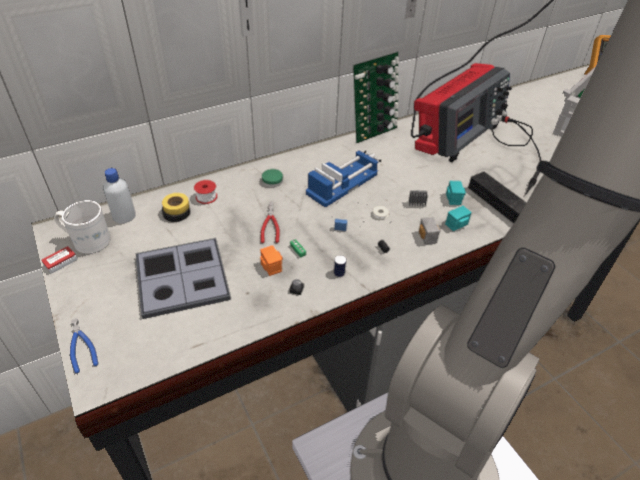

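View pics/top0.png

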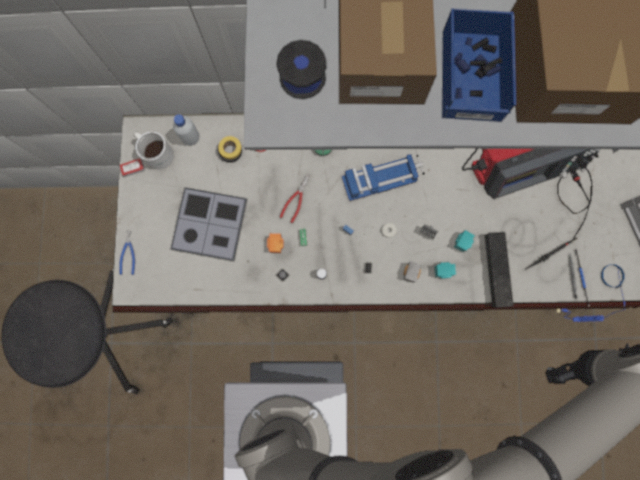

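The scene view shows the tray at (182,275), an orange block at (271,260), the green terminal block at (298,247), the standing capacitor at (340,266) and the blue relay at (341,225). The heat sink is at (418,198), the grey transformer at (428,231) and teal look-alikes at (457,205). In the top view the same things are: tray (209,224), relay (346,229), capacitor (320,273), heat sink (428,231), transformer (412,271). I'll enlarge both.

Run:
```python
import cv2
a=cv2.imread("pics/top0.png")[180:300,160:480]; b=cv2.imread("pics/scene0.png")[170:320,120:480]
cv2.imwrite("pics/top1.png",cv2.resize(a[:,:],None,fx=2.5,fy=2.5,interpolation=3))
cv2.imwrite("pics/topR.png",cv2.resize(a[30:110,110:310],None,fx=4,fy=4,interpolation=3))
cv2.imwrite("pics/topL.png",cv2.resize(a[0:90,0:120],None,fx=6,fy=6,interpolation=3))
cv2.imwrite("pics/scR.png",cv2.resize(b[10:130,130:330],None,fx=4,fy=4,interpolation=3))
cv2.imwrite("pics/scL.png",cv2.resize(b[60:150,10:115],None,fx=6,fy=6,interpolation=3))
```

```text
(no output)
```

View pics/topR.png

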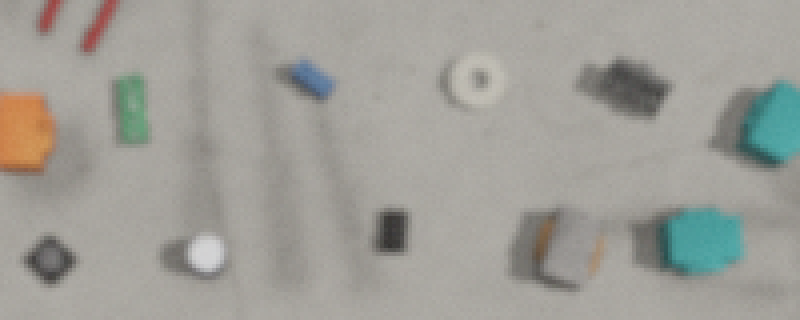

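View pics/scR.png

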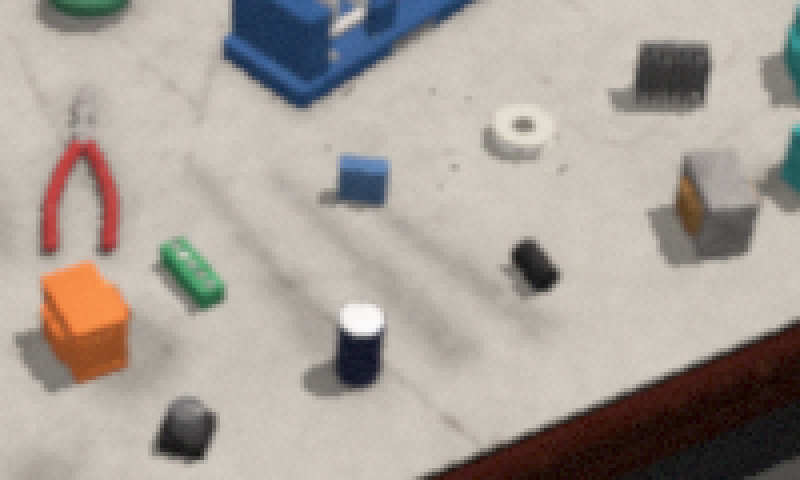

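View pics/topL.png

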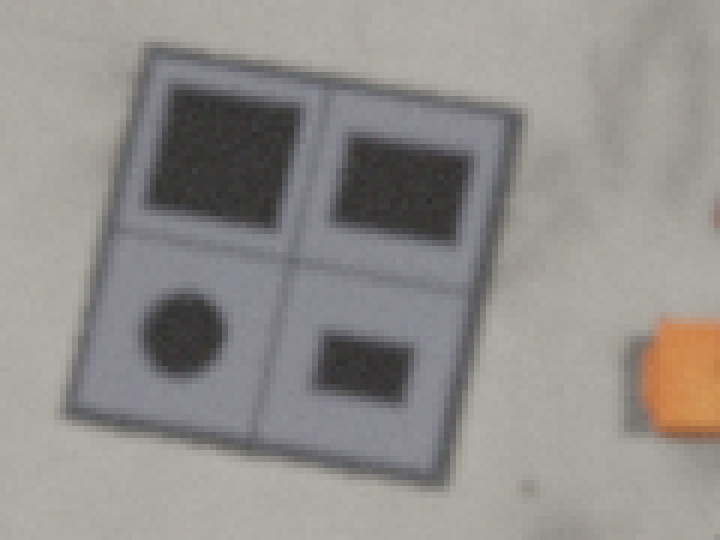

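The top crop shows the tray corners at about (147,47), (523,113), (447,487) and (65,413). The largest pocket is top-left, the middle oblong top-right, the round one bottom-left and the smallest oblong bottom-right. The right crop shows the transformer (572,247) with copper left and right, the heat sink (635,88), the relay (312,80), the standing capacitor (207,254), and the small lying black capacitor (392,231). I'll zoom in on the two parts that are hardest to orient, and on the tray from the scene camera.

Run:
```python
import cv2, numpy as np
t=cv2.imread("pics/top0.png"); s=cv2.imread("pics/scene0.png")
c=lambda im,u,v:cv2.resize(im[v:v+30,u:u+40],None,fx=10,fy=10,interpolation=cv2.INTER_CUBIC)
m=np.vstack([np.hstack([c(t,392,256),c(t,408,216)]),np.hstack([c(s,408,215),c(s,398,183)])])
cv2.imwrite("pics/mont.png",cv2.convertScaleAbs(m,alpha=1.3))
```

```text
(no output)
```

View pics/mont.png

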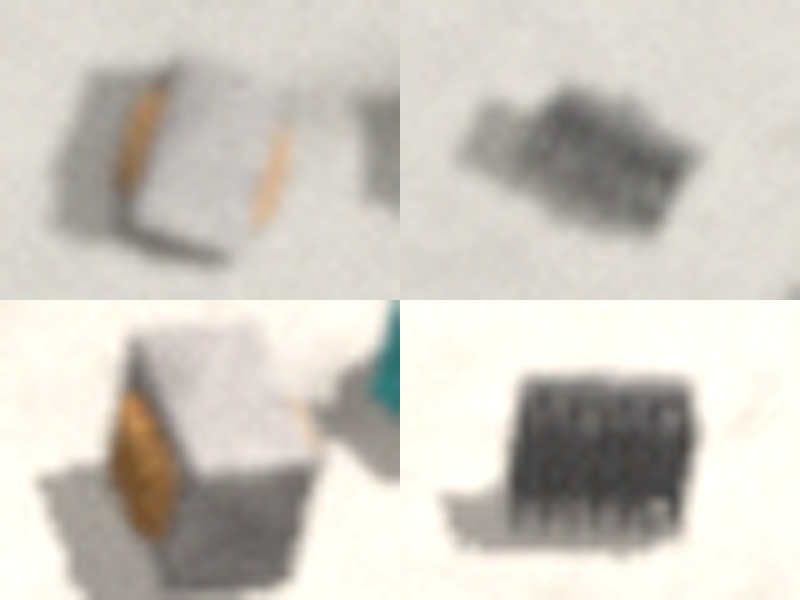

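View pics/scL.png

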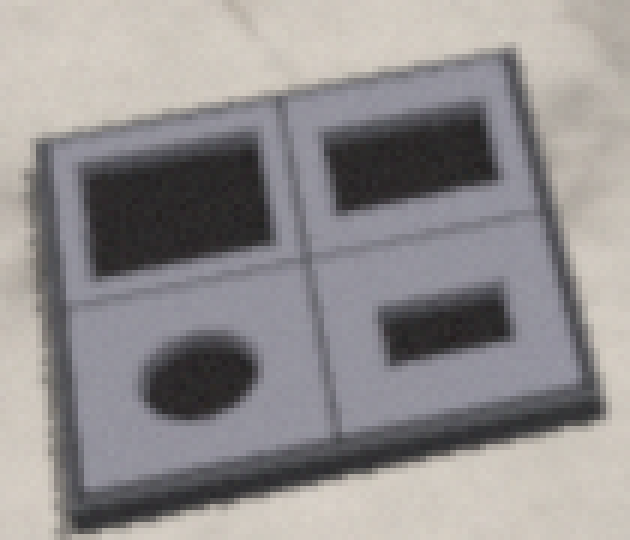

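The montage shows the transformer's top face (178,60)-(285,100)-(240,250)-(135,210) with the coil sides at image left and right. The heat sink's transistor bulges out on its far side, around (630,100) in the montage. The scene view of the tray agrees with the top view. Next I fit the poses from both views.

Create h.py:
```python
import cv2, numpy as np
from station import monitor, eyes
from scipy.optimize import least_squares, minimize
np.set_printoptions(precision=4,suppress=True)
F=np.diag([1.,-1,-1])
def cam(n):
    i=eyes.camera_info(n); V=np.array(i["view"]); f=240/np.tan(np.radians(i["vertical_fov"]/2))
    return cv2.Rodrigues(F@V[:3,:3])[0],F@V[:3,3],np.array([[f,0,i["cx"]],[0,f,i["cy"]],[0,0,1]]),np.array([i["k1"],0,0,0])
C={n:cam(n) for n in("top","scene")}
def proj(n,P): return cv2.projectPoints(np.atleast_2d(np.array(P,float)),*C[n])[0][:,0]
def pose(P,x,y,a):
    c,s=np.cos(a),np.sin(a); P=np.array(P,float)
    return np.c_[x+c*P[:,0]-s*P[:,1],y+s*P[:,0]+c*P[:,1],P[:,2]]
def tri(pt,ps):
    r=least_squares(lambda p:np.r_[proj("top",p)[0]-pt,proj("scene",p)[0]-ps],[.6,0,.03]); return r.x,np.abs(r.fun).max()
def floor(n,p,z=0.):
    return least_squares(lambda q:proj(n,[q[0],q[1],z])[0]-p,[.6,0]).x
def box(x0,x1,y0,y1,z0,z1): return np.array([[x,y,z] for x in(x0,x1) for y in(y0,y1) for z in(z0,z1)])/1e3
def sil(n,boxes,q,shape=(480,640),S=8):
    us=[proj(n,pose(b,*q)) for b in boxes]; al=np.vstack(us); o=np.floor(al.min(0)).astype(int)-6; w=np.ceil(al.max(0)).astype(int)+7-o
    m=np.zeros((w[1]*S,w[0]*S),np.uint8)
    for u in us: cv2.fillConvexPoly(m,cv2.convexHull(np.round(((u-o+.5)*S-.5)*16).astype(np.int32)),255,shift=4)
    return o,cv2.blur(cv2.resize(m,tuple(int(k) for k in w),interpolation=cv2.INTER_AREA)/255.,(2,2)) if 0 else cv2.GaussianBlur(cv2.resize(m,(int(w[0]),int(w[1])),interpolation=cv2.INTER_AREA)/255.,(0,0),.6)
def fit(masks,boxes,q0):
    def cost(q):
        e=0
        for n,M in masks.items():
            o,m=sil(n,boxes,q); W=np.s_[o[1]:o[1]+m.shape[0],o[0]:o[0]+m.shape[1]]
            e+=M.sum()+ (m*m-2*m*M[W]).sum() + (M*M).sum()-M.sum()
        return e
    best=min((minimize(cost,np.array(q0)+[0,0,d],method="Nelder-Mead",options=dict(initial_simplex=np.array(q0)+[0,0,d]+np.array([[0,0,0],[.006,0,0],[0,.006,0],[0,0,.25]]))) for d in(-.3,0,.3)),key=lambda r:r.fun)
    return best.x,best.fun
def win(M,u,v,r=16):
    Z=np.zeros_like(M); Z[v-r:v+r,u-r:u+r]=M[v-r:v+r,u-r:u+r]; return Z
```

Create m1.py:
```python
from h import *
t=cv2.imread("pics/top0.png").astype(float); s=cv2.imread("pics/scene0.png").astype(float)
up=lambda p,o,k:(np.array(p,float)+.5)/k-.5+o
# tray rim top corners
T=[(147,47),(523,113),(447,487),(65,413)]; Sc=[(40,140),(515,52),(598,402),(75,515)]
K=[tri(up(a,(160,180),6),up(b,(130,230),6)) for a,b in zip(T,Sc)]
for k in K: print("tray",*k)
Q=[(-89,89),(-89,-89),(89,-89),(89,89)] # placeholder order: fitted by yaw
R=np.array([[.089,.089,.014],[.089,-.089,.014],[-.089,-.089,.014],[-.089,.089,.014]])
def res(q,z=None): 
    P=pose(R,*q[:3]); P[:,2]=q[3]
    return np.r_[(proj("top",P)-[up(a,(160,180),6) for a in T]).ravel(),(proj("scene",P)-[up(b,(130,230),6) for b in Sc]).ravel()]
r=least_squares(res,[.7,.2,-.1,.014]); print("tray pose",r.x,np.abs(r.fun).max())
q=r.x
for n,p in dict(tr=(.042,.042),hs=(.042,-.042),cap=(-.042,.042),rel=(-.042,-.042)).items():
    P=pose([[*p,.015]],*q[:3]); print(n,P[0],proj("top",P)[0],proj("scene",P)[0])
for n,(a,b) in dict(tr=((226,158),(178,205)),hs=((402,187),(410,158)),cap=((184,335),(200,375)),rel=((363,367),(447,325))).items(): print(n,floor("top",up(a,(160,180),6),.015))
# transformer
for a,b in zip([(178,60),(286,100),(240,252),(133,212)],[(133,337),(262,325),(315,460),(200,472)]):
    print("transf",*tri(up(a,(392,256),10),up((b[0],b[1]-300),(408,215),10)))
# capacitor white top
def wc(I,u,v):
    M=win((I.min(2)>190)*1.,u,v,8); return np.array(cv2.moments(M)["m10"])/M.sum(),cv2.moments(M)["m01"]/M.sum()
print("cap",wc(t,321,273),wc(s,340,260),*tri(np.array(wc(t,321,273)),np.array(wc(s,340,260))))
# relay
blue=lambda I:np.clip((I[...,0]-I[...,2]-10)/55,0,1)
q,f=fit(dict(top=win(blue(t),347,230,14),scene=win(blue(s),341,225,14)),[box(-6.5,6.5,-14.5,14.5,0,26)],[*floor("top",(347,230),.02),.9]); print("relay",q,f)
dk=lambda I,lo,hi:np.clip((hi-I.max(2))/(hi-lo),0,1)
M=dict(top=win(dk(t,80,120),429,231,16),scene=win(dk(s,85,125),419,198,17))
for e in(0,np.pi):
  q,f=fit(M,[box(-8,-2,-21,21,0,35),box(-2,14,-20,20,0,35),box(-13,-8,-5,5,8,25)],[*floor("top",(429,231),.02),2.7+e]); print("hs",q,f,{k:v.sum() for k,v in M.items()})
```

```bash
python3 m1.py
```

```text
tray [0.6766 0.2779 0.0172] 0.7698403404695284
tray [0.6451 0.106  0.0131] 0.15844561589324258
tray [0.4743 0.1395 0.0088] 0.2580980711250902
tray [0.5077 0.3114 0.0105] 0.7685219135791215
tray pose [ 0.5768  0.2087 -0.1928  0.0113] 1.3761859553370925
tr [0.6261 0.2419 0.015 ] [197.3832 205.6285] [158.5778 263.0062]
hs [0.61   0.1594 0.015 ] [227.1184 211.0426] [197.7212 255.258 ]
cap [0.5437 0.258  0.015 ] [190.6087 235.2784] [162.3538 291.8256]
rel [0.5276 0.1755 0.015 ] [220.5778 240.8656] [203.4868 283.1874]
tr [0.6253 0.2422]
hs [0.6109 0.1609]
cap [0.5433 0.2589]
rel [0.5279 0.1769]
transf [ 0.4631 -0.3284  0.043 ] 0.22461117937962172
transf [ 0.452  -0.3564  0.0443] 0.291575918954436
transf [ 0.4131 -0.3432  0.0398] 0.04997991069484442
transf [ 0.4227 -0.3167  0.0396] 0.613264485806269
cap (np.float64(321.1818181818182), np.float64(272.8181818181818)) (np.float64(340.0253164556962), np.float64(258.9240506329114)) [ 0.4351 -0.0967  0.0446] 0.29497265524338445
relay [ 0.5567 -0.1705  2.5553] 39.673594399720585
hs [ 0.549  -0.3869  2.3964] 70.41876598429086 {'top': np.float64(102.60000000000001), 'scene': np.float64(236.67499999999998)}
hs [ 0.5449 -0.3829  5.5893] 70.47289645945413 {'top': np.float64(102.60000000000001), 'scene': np.float64(236.67499999999998)}
```

Create m2.py:
```python
from h import *
t=cv2.imread("pics/top0.png").astype(float); s=cv2.imread("pics/scene0.png").astype(float)
up=lambda p,o,k:(np.array(p,float)+.5)/k-.5+o
for a,b in zip([(165,85),(303,150)],[(122,78),(292,80)]): print("plate",*tri(up(a,(408,216),10),up(b,(398,183),10)))
print(t.max(2)[220:242,412:442:1].astype(int))
M=dict(top=win(np.clip((135-t.max(2))/40,0,1),429,231,16),scene=win(np.clip((140-s.max(2))/40,0,1),419,198,17))
M["top"][:,:420]=0
hb=[box(-8,-2,-21,21,0,35),box(-2,14,-20,20,0,35),box(-13,-8,-5,5,8,25)]
out=[]
for e in(0,np.pi):
  q,f=fit(M,hb,[*floor("top",(429,231),.02),2.7+e]); print("hs",q,f,{k:v.sum() for k,v in M.items()})
  if e==0: qh=q
blue=lambda I:np.clip((I[...,0]-I[...,2]-10)/55,0,1)
rb=[box(-6.5,6.5,-14.5,14.5,0,26)]
MR=dict(top=win(blue(t),347,230,14),scene=win(blue(s),341,225,14))
qr,f=fit(MR,rb,[.5567,-.1705,2.555]); print(qr,f,{k:v.sum() for k,v in MR.items()})
tb=[box(-14,16,-24,24,0,40)]; qt=[.4385-.001*np.sin(.33),-.336,-.33]
ct=[np.array([[12.5*np.cos(a),12.5*np.sin(a),z] for a in np.linspace(0,6.28,24) for z in(0,42)])/1e3]
def ov(I,n,b,q,u,v):
    c=cv2.resize(I.astype(np.uint8)[v:v+40,u:u+40],None,fx=7.5,fy=7.5,interpolation=3)[:,:200*2]
    for k in b:
        P=pose(k,*q)
        for lo in (0,1):
            sel=P[P[:,2]>P[:,2].mean()] if lo else P[P[:,2]<P[:,2].mean()]
            h=cv2.convexHull((((proj(n,sel)-(u,v))+.5)*7.5-.5).astype(np.int32)); cv2.polylines(c,[h],True,(0,0,255) if lo else (0,200,0),1)
    return c[:, :266] if False else c[:,20:286]
row=lambda I,n,us:np.hstack([ov(I,n,b,q,*u) for (b,q),u in zip([(tb,qt),(hb,qh),(rb,qr)],us)])
cv2.imwrite("pics/ov.png",np.vstack([row(t,"top",[(392,251),(409,211),(327,210)]),row(s,"scene",[(408,210),(399,178),(321,205)])]))
```

```bash
python3 m2.py
```

```text
plate [ 0.5651 -0.3721  0.0356] 0.027825226935419778
plate [ 0.5467 -0.4093  0.0349] 0.3476092654710783
[[168 171 168 168 170 170 172 172 174 172 170 170 171 168 170 171 171 173
  171 171 173 169 174 172 173 172 172 171 171 173]
 [168 171 169 169 172 172 171 173 172 172 171 173 170 171 171 169 171 174
  175 173 174 171 170 173 171 170 170 173 170 172]
 [167 167 171 169 172 170 172 172 171 172 168 169 168 169 170 171 170 171
  174 170 172 175 170 172 171 170 171 172 171 173]
 [167 169 170 170 168 171 174 174 171 171 172 165 161 162 167 168 170 172
  172 172 174 170 171 172 170 170 169 170 171 170]
 [170 170 172 172 168 170 173 175 174 171 170 159 143 144 151 155 164 168
  165 167 171 172 170 170 171 169 172 171 171 173]
 [172 173 172 167 161 160 164 169 172 170 155 134 115 116 124 136 144 153
  150 156 166 166 170 169 171 172 172 171 169 170]
 [172 172 172 158 147 140 141 154 159 150 126 102  91  95 104 113 124 130
  129 137 152 161 169 170 171 172 173 173 171 172]
 [171 170 166 149 133 125 129 136 134 125 102  82  79  82  89  96 105 112
  113 126 139 154 168 170 170 171 172 173 172 1
[... 1412 characters left out ...]
 168 168 168 168 163 165 155 150 144 143
  140 138 134 141 161 172 173 172 170 172 172 173]
 [170 168 168 166 165 164 165 166 166 169 172 171 171 168 166 164 162 163
  164 156 155 158 167 171 173 173 171 169 173 171]
 [166 165 166 165 167 165 163 165 167 169 169 173 168 171 168 173 172 172
  170 165 166 167 170 171 171 169 171 172 171 170]]
hs [ 0.5489 -0.3862  2.558 ] 30.603328074767262 {'top': np.float64(146.25), 'scene': np.float64(270.70000000000005)}
hs [ 0.5447 -0.3828  5.6723] 29.457105406488438 {'top': np.float64(146.25), 'scene': np.float64(270.70000000000005)}
[ 0.5567 -0.1705  2.5571] 39.574431757637086 {'top': np.float64(37.67272727272727), 'scene': np.float64(93.70909090909092)}
```

View pics/ov.png

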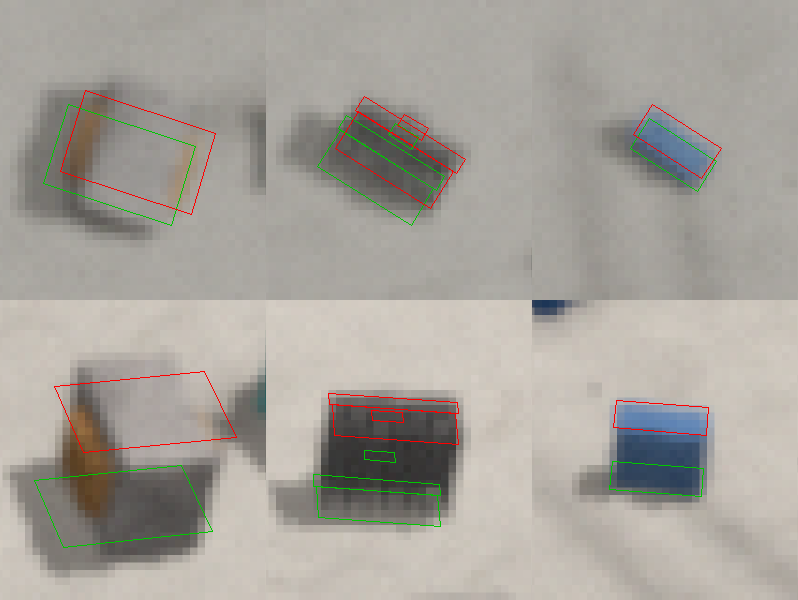

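The fits are consistent with the overlay; only the transformer outline was drawn a quarter turn off, and its corners give a closing line at about -0.33 rad. That is enough to move, so I'll write a helper that gives the move in tool axes.

Create go.py:
```python
import sys, numpy as np
from station import monitor
from scipy.spatial.transform import Rotation as Rn
# go.py x y z closing_angle : shifts in current tool axes, and after the turn
def R_():
    o=monitor.get_obs(); w,x,y,z=o["tool_rot"]; return o,Rn.from_quat([x,y,z,w])
if __name__=="__main__":
    np.set_printoptions(precision=4,suppress=True)
    *p,a=map(float,sys.argv[1:5]); o,R=R_(); d=np.array(p)-o["eef_pos"]; Y=R.as_matrix()[:,1]; now=np.arctan2(Y[1],Y[0])
    turn=-((a-now+np.pi/2)%np.pi-np.pi/2)
    print("t",round(o["t"],2),"pos",o["eef_pos"],"closing",round(now,3),"q7",round(o["q"][6],3),"az",round(np.arctan2(*o["eef_pos"][1::-1]),3),"tilt",R.as_matrix()[:2,2])
    print("turn",round(turn,3),"shift now",R.inv().apply(d),"shift after turn",(R*Rn.from_euler("z",turn)).inv().apply(d))
```

```bash
python3 go.py .4377 -.3362 .12 -.33
```

```text
t 0.1 pos [ 0.2037 -0.643   0.2304] closing -1.264 q7 -0.083 az -1.264 tilt [-0.0006  0.0015]
turn -0.934 shift now [ 0.3158 -0.2216  0.1108] shift after turn [0.3659 0.1221 0.1108]
```

Units first: shifts go in shares of 50 mm and turns go in shares of pi rad. So 0.035 m is 0.7, -0.0246 m is -0.492, -0.134 rad / 3.1416 = -0.0427.

Request:
run_rows(
  plan={"segments":[[0.7,-0.492,0.246,0,0.8],[0.7,-0.492,0.246,0,0.8],[0.7,-0.492,0.246,0,0.8],[0.7,-0.492,0.246,0,0.8],[0.7,-0.492,0.246,0,0.8],[0.7,-0.492,0.246,0,0.8],[0.7,-0.492,0.246,0,0.8],[0.7,-0.492,0.246,0,0.8],[0.7,-0.492,0.246,0,0.8],[0,0,0,-0.0427,0.8],[0,0,0,-0.0427,0.8],[0,0,0,-0.0427,0.8],[0,0,0,-0.0427,0.8],[0,0,0,-0.0427,0.8],[0,0,0,-0.0427,0.8],[0,0,0,-0.0427,0.8],[0,0,0,0,0.8]]},
  grip_force=40,
)

```text
t: 1.8
eef_pos: [0.4369, -0.3373, 0.1203]
tool_rot: [-0.0, 0.812, 0.583, -0.0]
contact_force: [0.0, -0.7, -0.1]
gripper_width: 0.802
grasp_force: 0.0
```

```bash
python3 go.py .4377 -.3362 .017 -.33; python3 -c "
import cv2
from station import eyes
cv2.imwrite('pics/a_top.png',cv2.resize(eyes.read_camera('top')[220:300,360:460],None,fx=5,fy=5,interpolation=2))"
```

```text
t 1.8 pos [ 0.4369 -0.3373  0.1203] closing -0.325 q7 0.059 az -0.657 tilt [-0.0005  0.0006]
turn 0.005 shift now [0.0012 0.0005 0.1033] shift after turn [0.0012 0.0005 0.1033]
```

In the tool's units: 0.03 m is 0.6, 0.023 m is 0.46.

Request:
run_rows(
  plan={"segments":[[0.024,0.01,0.6,0,0.8],[0,0,0.6,0,0.8],[0,0,0.46,0,0.8],[0,0,0.3,0,0.8],[0,0,0.1,0,0.8],[0,0,0,0,0.8],[0,0,0,0,0.4],[0,0,0,0,0.4],[0,0,0,0,0.4],[0,0,0,0,0.4],[0,0,0,0,0.4],[0,0,0,0,0.4]]},
  grip_force=50,
)

```text
t: 3.05
eef_pos: [0.4392, -0.337, 0.019]
tool_rot: [0.001, 0.813, 0.583, 0.0]
contact_force: [-1.1, 1.3, 5.7]
gripper_width: 0.552
grasp_force: 53.0
```

```bash
python3 go.py .6261 .2419 .12 1.378
```

```text
t 3.05 pos [ 0.4392 -0.337   0.019 ] closing -0.326 q7 -0.01 az -0.654 tilt [ 0.0022 -0.0015]
turn 1.437 shift now [ 0.6082 -0.0083 -0.1015] shift after turn [ 0.0727 -0.6039 -0.1015]
```

In the tool's units: 0.046 m is 0.92, -0.01 m is -0.2.

Request:
run_rows(
  plan={"segments":[[0,0,-0.2,0,0.4],[0,0,-0.4,0,0.4],[0,0,-0.6,0,0.4],[0,0,-0.6,0,0.4],[0.4,0,-0.3,0,0.4],[0.8,-0.012,0,0,0.4],[0.92,-0.012,0,0,0.4],[0.92,-0.012,0,0,0.4],[0.92,-0.012,0,0,0.4],[0.92,-0.012,0,0,0.4],[0.92,-0.012,0,0,0.4],[0.92,-0.012,0,0,0.4],[0.92,-0.012,0,0,0.4],[0.92,-0.012,0,0,0.4],[0.92,-0.012,0,0,0.4],[0.92,-0.012,0,0,0.4],[0.92,-0.012,0,0,0.4],[0.6,-0.012,0,0,0.4],[0.24,0,0,0,0.4]]},
  grip_force=50,
)

```text
t: 4.95
eef_pos: [0.6241, 0.2478, 0.1226]
tool_rot: [-0.001, 0.811, 0.585, 0.0]
contact_force: [0.5, 0.2, -2.9]
gripper_width: 0.549
grasp_force: 52.2
```

Request:
run_rows(
  plan={"segments":[[0,0,0,-0.0452,0.4],[0,0,0,-0.0452,0.4],[0,0,0,-0.0452,0.4],[0,0,0,-0.0452,0.4],[0,0,0,-0.0452,0.4],[0,0,0,-0.0452,0.4],[0,0,0,-0.0452,0.4],[0,0,0,-0.0452,0.4],[0,0,0,-0.0452,0.4],[0,0,0,-0.0452,0.4],[0,0,0,-0.0452,0.4],[0,0,0,-0.0452,0.4],[0,0,0,0,0.4]]},
)

```text
t: 6.25
eef_pos: [0.6249, 0.2408, 0.122]
tool_rot: [-0.001, 0.096, 0.995, -0.001]
contact_force: [0.2, 0.7, -2.0]
gripper_width: 0.554
grasp_force: 52.2
```

```bash
python3 go.py .6261 .2419 .06 1.378
```

```text
t 6.25 pos [0.6249 0.2408 0.122 ] closing 1.378 q7 0.491 az 0.368 tilt [-0.0014 -0.0013]
turn 0.0 shift now [-0.0011  0.0014  0.062 ] shift after turn [-0.0011  0.0014  0.062 ]
```

In the tool's units: 0.03 m is 0.6, 0.0014 m is 0.028.

Request:
run_rows(
  plan={"segments":[[-0.02,0.028,0.6,0,0.4],[0,0,0.6,0,0.4],[0,0,0,0,0.4],[0,0,0,0,0.4]]},
)

```text
t: 6.65
eef_pos: [0.6263, 0.2429, 0.0627]
tool_rot: [-0.0, 0.097, 0.995, -0.0]
contact_force: [0.5, -0.2, -2.1]
gripper_width: 0.546
grasp_force: 52.7
```

```bash
python3 go.py .6261 .2419 .025 1.378; python3 -c "
import cv2,numpy as np
from station import eyes
a=cv2.resize(eyes.read_camera('top')[175:265,165:255],None,fx=5,fy=5,interpolation=2);b=cv2.resize(eyes.read_camera('scene')[220:310,120:190],None,fx=5,fy=5,interpolation=2)
cv2.imwrite('pics/b.png',np.hstack([a,b]))"
```

```text
t 6.65 pos [0.6263 0.2429 0.0627] closing 1.376 q7 0.448 az 0.37 tilt [-0.0011 -0.0008]
turn -0.002 shift now [ 0.     -0.001   0.0377] shift after turn [ 0.     -0.001   0.0377]
```

View pics/b.png

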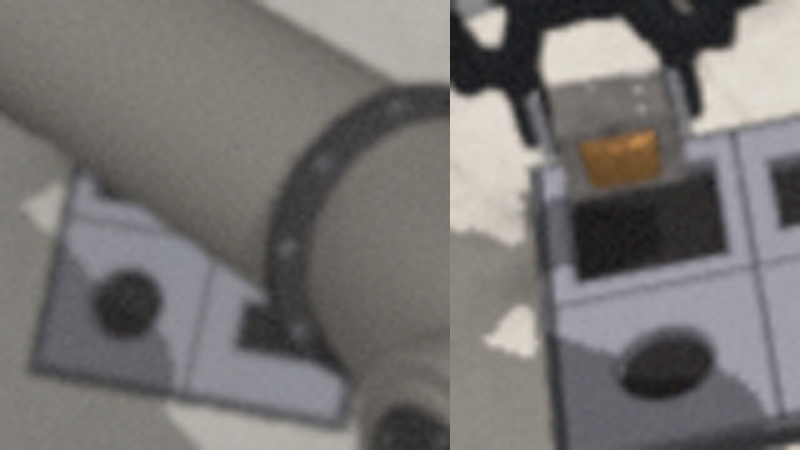

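The scene view shows the transformer held level between the pads, above the large pocket. I'll lower it.

In the tool's units: 0.012 m is 0.24, 0.007 m is 0.14.

Request:
run_rows(
  plan={"segments":[[0,-0.02,0.24,0,0.4],[0,0,0.24,0,0.4],[0,0,0.14,0,0.4],[0,0,0.08,0,0.4],[0,0,0.04,0,0.4],[0,0,0,0,0.4],[0,0,0,0,0.4]]},
)

```text
t: 7.45
eef_pos: [0.6268, 0.2426, 0.0258]
tool_rot: [0.0, 0.096, 0.995, 0.0]
contact_force: [-0.4, 0.3, -2.5]
gripper_width: 0.55
grasp_force: 52.8
```

```bash
python3 go.py .6261 .2419 .025 1.378
```

```text
t 7.45 pos [0.6268 0.2426 0.0258] closing 1.378 q7 0.424 az 0.369 tilt [0.0006 0.0005]
turn -0.0 shift now [ 0.0006 -0.0008  0.0008] shift after turn [ 0.0006 -0.0008  0.0008]
```

In the tool's units: 0.001 m is 0.02.

Request:
run_rows(
  plan={"segments":[[0,0,0.02,0,0.4],[0,0,0.02,0,0.4],[0,0,0,0,0.4]]},
)

```text
t: 7.75
eef_pos: [0.627, 0.2427, 0.0251]
tool_rot: [0.001, 0.096, 0.995, 0.0]
contact_force: [-2.7, -2.2, 7.1]
gripper_width: 0.552
grasp_force: 53.8
```

Request:
run_rows(
  plan={"segments":[[0,0,0.02,0,0.4],[0,0,0,0,0.4],[0,0,0,0,0.4]]},
)

```text
t: 8.05
eef_pos: [0.6269, 0.2426, 0.0251]
tool_rot: [0.001, 0.096, 0.995, -0.0]
contact_force: [-5.0, -4.1, 14.1]
gripper_width: 0.548
grasp_force: 54.6
```

Contact at the expected height, so I release and rise.

In the tool's units: -0.04 m is -0.8, -0.03 m is -0.6.

Request:
run_rows(
  plan={"segments":[[0,0,-0.02,0,0.4],[0,0,0,0,0.6],[0,0,0,0,0.68],[0,0,0,0,0.72],[0,0,0,0,0.72],[0,0,-0.2,0,0.72],[0,0,-0.4,0,0.72],[0,0,-0.6,0,0.72],[0,0,-0.8,0,0.72]]},
)

```text
t: 8.95
eef_pos: [0.6258, 0.2421, 0.1249]
tool_rot: [-0.001, 0.096, 0.995, -0.0]
contact_force: [0.6, -0.1, -0.2]
gripper_width: 0.724
grasp_force: 0.0
```

```bash
python3 go.py .5532 -.389 .12 1.08
```

```text
t 8.95 pos [0.6258 0.2421 0.1249] closing 1.378 q7 0.493 az 0.369 tilt [-0.0016 -0.0005]
turn 0.298 shift now [-0.0494 -0.6333  0.0053] shift after turn [-0.2334 -0.5908  0.0053]
```

In the tool's units: -0.046 m is -0.92, -0.02 m is -0.4, 0.149 rad / 3.1416 = 0.0474.

Request:
run_rows(
  plan={"segments":[[-0.04,-0.4,0,0,0.72],[-0.072,-0.92,0,0,0.72],[-0.072,-0.92,0,0,0.72],[-0.072,-0.92,0,0,0.72],[-0.072,-0.92,0,0,0.72],[-0.072,-0.92,0,0,0.72],[-0.072,-0.92,0,0,0.72],[-0.072,-0.92,0,0,0.72],[-0.072,-0.92,0,0,0.72],[-0.072,-0.92,0,0,0.72],[-0.072,-0.92,0,0,0.72],[-0.072,-0.92,0,0,0.72],[-0.072,-0.92,0,0,0.72],[-0.072,-0.92,0,0,0.72],[-0.012,-0.3,0,0.0474,0.72],[0,0,0,0.0474,0.72],[0,0,0,0,0.72],[0,0,0,0,0.72]]},
)

```text
t: 10.75
eef_pos: [0.5545, -0.3877, 0.1251]
tool_rot: [0.001, 0.24, 0.971, -0.0]
contact_force: [0.3, -0.1, 0.8]
gripper_width: 0.722
grasp_force: 0.0
```

```bash
python3 go.py .5532 -.389 .07 1.08;  python3 -c "
import cv2,numpy as np
from station import eyes
t=eyes.read_camera('top');s=eyes.read_camera('scene')
a=cv2.resize(t[180:270,170:250],None,fx=5,fy=5,interpolation=2);b=cv2.resize(s[140:230,385:465],None,fx=5,fy=5,interpolation=2)
cv2.imwrite('pics/c.png',np.hstack([a,b]))"
```

```text
t 10.75 pos [ 0.5545 -0.3877  0.1251] closing 1.085 q7 1.23 az -0.61 tilt [ 0.0013 -0.0006]
turn 0.005 shift now [ 0.0006 -0.0018  0.0551] shift after turn [ 0.0006 -0.0018  0.0551]
```

View pics/c.png

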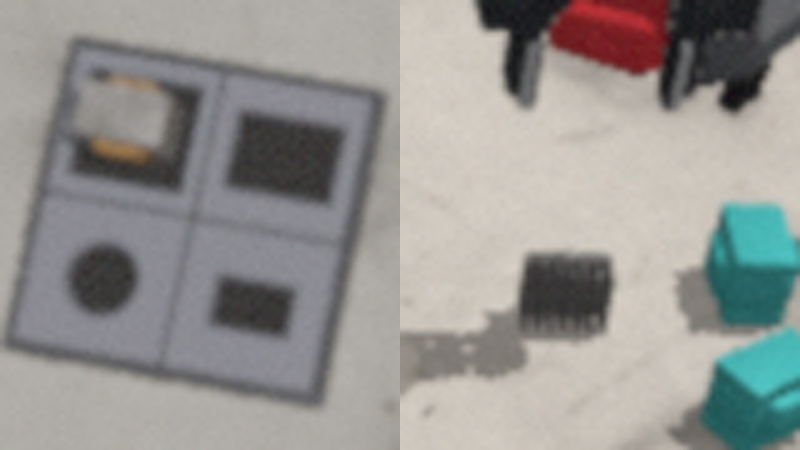

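The transformer sits in its pocket, with its top at about (122,115) as perspective predicts. The heat sink is untouched below the open gripper. I'll descend and grip it.

In the tool's units: 0.03 m is 0.6, 0.015 m is 0.3.

Request:
run_rows(
  plan={"segments":[[0.012,-0.036,0.6,0,0.72],[0,0,0.6,0,0.72],[0,0,0.6,0,0.72],[0,0,0.3,0,0.72],[0,0,0.1,0,0.72],[0,0,0,0,0.72],[0,0,0,0,0.35],[0,0,0,0,0.35],[0,0,0,0,0.35],[0,0,0,0,0.35],[0,0,0,0,0.35],[0,0,0,0,0.35]]},
  grip_force=30,
)

```text
t: 12.05
eef_pos: [0.5537, -0.3902, 0.0155]
tool_rot: [0.002, 0.243, 0.97, -0.0]
contact_force: [-0.1, 0.6, 5.8]
gripper_width: 0.472
grasp_force: 30.9
```

```bash
python3 go.py .61 .16 .12 1.378
```

```text
t 12.05 pos [ 0.5537 -0.3902  0.0155] closing 1.08 q7 1.159 az -0.614 tilt [ 0.0027 -0.0016]
turn -0.298 shift now [ 0.2094  0.5118 -0.1053] shift after turn [ 0.0499  0.5507 -0.1053]
```

In the tool's units: 0.044 m is 0.88, -0.03 m is -0.6, -0.149 rad / 3.1416 = -0.0474.

Request:
run_rows(
  plan={"segments":[[0,0,-0.2,0,0.35],[0,0,-0.4,0,0.35],[0,0,-0.6,0,0.35],[0,0,-0.6,0,0.35],[0,0.2,-0.3,0,0.35],[0.2,0.48,0,0,0.35],[0.36,0.88,0,0,0.35],[0.36,0.88,0,0,0.35],[0.36,0.88,0,0,0.35],[0.36,0.88,0,0,0.35],[0.36,0.88,0,0,0.35],[0.36,0.88,0,0,0.35],[0.36,0.88,0,0,0.35],[0.36,0.88,0,0,0.35],[0.36,0.88,0,0,0.35],[0.36,0.88,0,0,0.35],[0.28,0.6,0,-0.0474,0.35],[0,0,0,-0.0474,0.35],[0,0,0,0,0.35],[0,0,0,0,0.35]]},
)

```text
t: 14.05
eef_pos: [0.6097, 0.1503, 0.1185]
tool_rot: [-0.0, 0.099, 0.995, -0.0]
contact_force: [0.3, -0.4, -1.1]
gripper_width: 0.479
grasp_force: 30.6
```

```bash
python3 go.py .6154 .159 .06 1.378
```

```text
t 14.05 pos [0.6097 0.1503 0.1185] closing 1.373 q7 0.587 az 0.242 tilt [-0.0006 -0.0006]
turn -0.005 shift now [-0.0039  0.0097  0.0585] shift after turn [-0.0039  0.0096  0.0585]
```

Units first: shifts go in shares of 50 mm and turns go in shares of pi rad. So 0.025 m is 0.5, 0.02 m is 0.4, -0.005 rad / 3.1416 = -0.0016.

Request:
run_rows(
  plan={"segments":[[-0.08,0.194,0.4,0,0.35],[0,0,0.5,0,0.35],[0,0,0.4,-0.0016,0.35],[0,0,0.2,0,0.35],[0,0,0,0,0.35],[0,0,0,0,0.35]]},
)

```text
t: 14.65
eef_pos: [0.6161, 0.1596, 0.0441]
tool_rot: [0.0, 0.094, 0.996, 0.0]
contact_force: [0.3, 0.7, -0.3]
gripper_width: 0.478
grasp_force: 30.6
```

```bash
python3 go.py .6154 .159 .0215 1.378; python3 -c "
import cv2,numpy as np
from station import eyes
b=cv2.resize(eyes.read_camera('scene')[210:310,125:235],None,fx=5,fy=5,interpolation=2)
cv2.imwrite('pics/d.png',b)"
```

```text
t 14.65 pos [0.6161 0.1596 0.0441] closing 1.382 q7 0.526 az 0.254 tilt [0.0005 0.0002]
turn 0.004 shift now [ 0.0006 -0.0008  0.0226] shift after turn [ 0.0006 -0.0008  0.0226]
```

View pics/d.png

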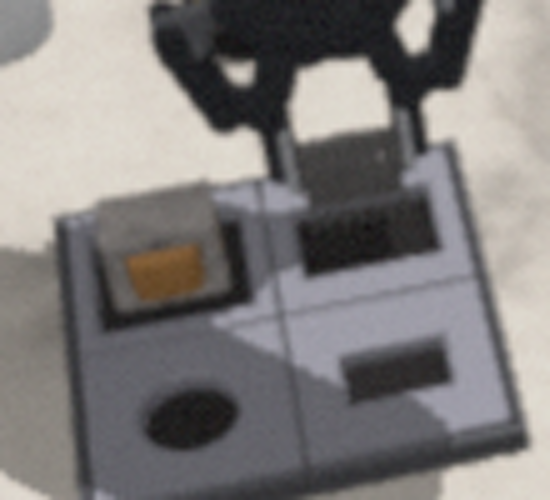

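The transformer is upright in its pocket at (170,250), and the heat sink is held level above the middle pocket at (350,170).

In the tool's units: 0.01 m is 0.2, 0.006 m is 0.12, 0.004 rad / 3.1416 = 0.0013.

Request:
run_rows(
  plan={"segments":[[0.012,-0.016,0.2,0.0013,0.35],[0,0,0.12,0,0.35],[0,0,0.08,0,0.35],[0,0,0.04,0,0.35],[0,0,0,0,0.35],[0,0,0,0,0.35]]},
)

```text
t: 15.3
eef_pos: [0.6151, 0.1592, 0.0216]
tool_rot: [0.0, 0.096, 0.995, 0.0]
contact_force: [0.2, 0.7, 0.0]
gripper_width: 0.477
grasp_force: 30.6
```

Request:
run_rows(
  plan={"segments":[[0,0,0.02,0,0.35],[0,0,0,0,0.35],[0,0,0,0,0.35]]},
)

```text
t: 15.6
eef_pos: [0.6153, 0.1592, 0.0215]
tool_rot: [0.0, 0.096, 0.995, -0.0]
contact_force: [-2.8, -1.3, 6.4]
gripper_width: 0.482
grasp_force: 31.2
```

In the tool's units: -0.035 m is -0.7, -0.03 m is -0.6.

Request:
run_rows(
  plan={"segments":[[0,0,-0.01,0,0.45],[0,0,0,0,0.55],[0,0,0,0,0.62],[0,0,0,0,0.62],[0,0,0,0,0.62],[0,0,-0.2,0,0.62],[0,0,-0.4,0,0.62],[0,0,-0.6,0,0.62],[0,0,-0.7,0,0.62]]},
)

```text
t: 16.5
eef_pos: [0.6147, 0.1591, 0.1181]
tool_rot: [-0.0, 0.096, 0.995, 0.0]
contact_force: [-0.3, -0.0, 1.1]
gripper_width: 0.62
grasp_force: 0.0
```

```bash
python3 go.py .435 -.0967 .12 1.3
```

```text
t 16.5 pos [0.6147 0.1591 0.1181] closing 1.379 q7 0.583 az 0.253 tilt [-0.0005  0.0001]
turn 0.079 shift now [ 0.1278 -0.2854 -0.0019] shift after turn [ 0.1047 -0.2946 -0.0019]
```

In the tool's units: -0.0408 m is -0.816, 0.0183 m is 0.366.

Request:
run_rows(
  plan={"segments":[[0.366,-0.816,0,0,0.62],[0.366,-0.816,0,0,0.62],[0.366,-0.816,0,0,0.62],[0.366,-0.816,0,0,0.62],[0.366,-0.816,0,0,0.62],[0.366,-0.816,0,0,0.62],[0.366,-0.816,0,0,0.62],[0,0,0,0,0.62],[0,0,0,0,0.62]]},
)

```text
t: 17.4
eef_pos: [0.435, -0.098, 0.1174]
tool_rot: [0.001, 0.097, 0.995, -0.001]
contact_force: [1.0, 1.4, 0.6]
gripper_width: 0.623
grasp_force: 0.0
```

```bash
python3 go.py .435 -.0967 .021 1.378; python3 -c "
import cv2,numpy as np
from station import eyes
b=cv2.resize(eyes.read_camera('scene')[200:310,130:390],None,fx=3,fy=3,interpolation=2)
cv2.imwrite('pics/e.png',b)"
```

```text
t 17.4 pos [ 0.435  -0.098   0.1174] closing 1.376 q7 1.036 az -0.222 tilt [ 0.0016 -0.0016]
turn -0.002 shift now [0.0005 0.0014 0.0964] shift after turn [0.0005 0.0014 0.0964]
```

View pics/e.png

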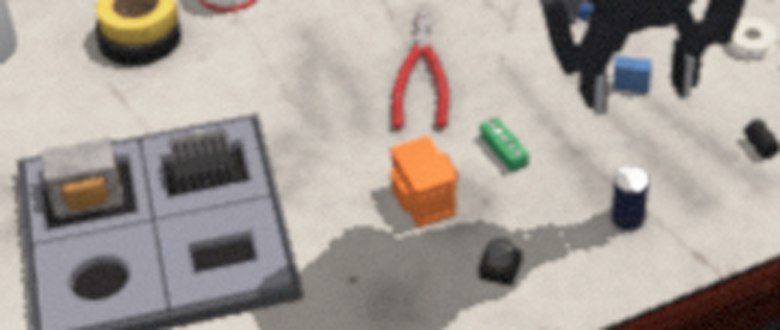

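Both parts stand in their pockets, at (85,180) and (203,160). The capacitor is undisturbed at (630,198), under the open gripper.

In the tool's units: 0.03 m is 0.6, 0.022 m is 0.44.

Request:
run_rows(
  plan={"segments":[[0.01,0.028,0.6,0,0.62],[0,0,0.6,0,0.62],[0,0,0.44,0,0.62],[0,0,0.22,0,0.62],[0,0,0.06,0,0.62],[0,0,0,0,0.62],[0,0,0,0,0.15],[0,0,0,0,0.15],[0,0,0,0,0.15],[0,0,0,0,0.15],[0,0,0,0,0.15],[0,0,0,0,0.15]]},
  grip_force=25,
)

```text
t: 18.65
eef_pos: [0.4354, -0.0955, 0.0208]
tool_rot: [0.001, 0.096, 0.995, -0.0]
contact_force: [-0.7, 0.0, 6.5]
gripper_width: 0.281
grasp_force: 26.7
```

```bash
python3 go.py .5436 .2584 .12 1.378
```

```text
t 18.65 pos [ 0.4354 -0.0955  0.0208] closing 1.379 q7 0.831 az -0.216 tilt [ 0.0017 -0.0004]
turn 0.001 shift now [-0.0388  0.3681 -0.0991] shift after turn [-0.0385  0.3681 -0.0991]
```

In the tool's units: 0.045 m is 0.9, 0.04 m is 0.8.

Request:
run_rows(
  plan={"segments":[[0,0,-0.2,0,0.15],[0,0,-0.4,0,0.15],[0,0,-0.6,0,0.15],[0,0,-0.6,0,0.15],[0,0.2,-0.2,0,0.15],[-0.078,0.56,0,0,0.15],[-0.1,0.9,0,0,0.15],[-0.1,0.9,0,0,0.15],[-0.1,0.9,0,0,0.15],[-0.1,0.9,0,0,0.15],[-0.1,0.9,0,0,0.15],[-0.1,0.9,0,0,0.15],[-0.1,0.8,0,0,0.15],[0,0.4,0,0,0.15],[0,0,0,0,0.15],[0,0,0,0,0.15]]},
)

```text
t: 20.25
eef_pos: [0.5421, 0.2584, 0.1195]
tool_rot: [-0.001, 0.095, 0.995, -0.0]
contact_force: [-0.3, -0.1, -0.4]
gripper_width: 0.278
grasp_force: 26.2
```

```bash
python3 go.py .5436 .2584 .027 1.378;python3 -c "
import cv2,numpy as np
from station import eyes
b=cv2.resize(eyes.read_camera('scene')[180:310,110:240],None,fx=4,fy=4,interpolation=2)
cv2.imwrite('pics/f.png',b)"
```

```text
t 20.25 pos [0.5421 0.2584 0.1195] closing 1.38 q7 0.369 az 0.445 tilt [-0.0013 -0.0009]
turn 0.002 shift now [-0.0015  0.0004  0.0925] shift after turn [-0.0015  0.0004  0.0925]
```

View pics/f.png

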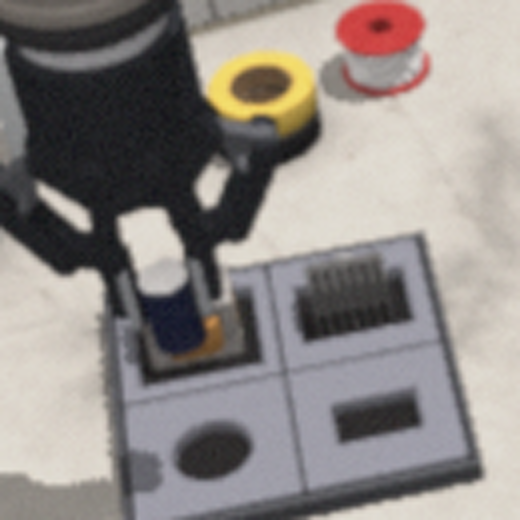

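The capacitor is held upright at (172,310), over the tray.

In the tool's units: 0.03 m is 0.6, 0.018 m is 0.36.

Request:
run_rows(
  plan={"segments":[[-0.03,0.008,0.6,0,0.15],[0,0,0.6,0,0.15],[0,0,0.36,0,0.15],[0,0,0.16,0,0.15],[0,0,0.08,0,0.15],[0,0,0.04,0,0.15],[0,0,0,0,0.15],[0,0,0,0,0.15]]},
)

```text
t: 21.1
eef_pos: [0.5451, 0.2589, 0.029]
tool_rot: [0.001, 0.096, 0.995, 0.0]
contact_force: [-0.2, 0.7, -0.5]
gripper_width: 0.278
grasp_force: 26.2
```

Request:
run_rows(
  plan={"segments":[[0,0,0.02,0,0.15],[0,0,0,0,0.15],[0,0,0,0,0.15]]},
)

```text
t: 21.4
eef_pos: [0.5446, 0.2586, 0.0273]
tool_rot: [0.0, 0.096, 0.995, 0.0]
contact_force: [-0.6, 0.3, -0.1]
gripper_width: 0.28
grasp_force: 26.2
```

In the tool's units: 0.001 m is 0.02.

Request:
run_rows(
  plan={"segments":[[0,0,0.02,0,0.15],[0,0,0,0,0.15],[0,0,0,0,0.15]]},
)

```text
t: 21.7
eef_pos: [0.5447, 0.2586, 0.0269]
tool_rot: [0.0, 0.096, 0.995, -0.0]
contact_force: [-1.5, -2.5, 7.0]
gripper_width: 0.283
grasp_force: 26.9
```

Floor contact at the expected height, so I release, rise and turn to the relay.

In the tool's units: -0.035 m is -0.7, -0.03 m is -0.6.

Request:
run_rows(
  plan={"segments":[[0,0,-0.01,0,0.3],[0,0,0,0,0.4],[0,0,0,0,0.5],[0,0,0,0,0.5],[0,0,0,0,0.5],[0,0,-0.2,0,0.5],[0,0,-0.4,0,0.5],[0,0,-0.6,0,0.5],[0,0,-0.7,0,0.5]]},
)

```text
t: 22.6
eef_pos: [0.5441, 0.2586, 0.1236]
tool_rot: [-0.0, 0.096, 0.995, -0.0]
contact_force: [1.2, -0.6, 1.2]
gripper_width: 0.5
grasp_force: 0.0
```

```bash
python3 go.py .5567 -.1705 .12 2.557
```

```text
t 22.6 pos [0.5441 0.2586 0.1236] closing 1.379 q7 0.374 az 0.444 tilt [-0.0006  0.    ]
turn -1.178 shift now [-0.0939 -0.4188  0.0036] shift after turn [ 0.3509 -0.2473  0.0036]
```

In the tool's units: -0.0465 m is -0.93, -0.0104 m is -0.208.

Request:
run_rows(
  plan={"segments":[[-0.208,-0.93,0,0,0.5],[-0.208,-0.93,0,0,0.5],[-0.208,-0.93,0,0,0.5],[-0.208,-0.93,0,0,0.5],[-0.208,-0.93,0,0,0.5],[-0.208,-0.93,0,0,0.5],[-0.208,-0.93,0,0,0.5],[-0.208,-0.93,0,0,0.5],[-0.208,-0.93,0,0,0.5]]},
)

```text
t: 23.5
eef_pos: [0.557, -0.1722, 0.1237]
tool_rot: [0.001, 0.096, 0.995, -0.0]
contact_force: [0.6, 0.4, 0.6]
gripper_width: 0.5
grasp_force: 0.0
```

Request:
run_rows(
  plan={"segments":[[0,0,0,0.0446,0.5],[0,0,0,0.0446,0.5],[0,0,0,0.0446,0.5],[0,0,0,0.0446,0.5],[0,0,0,0.0446,0.5],[0,0,0,0.0446,0.5],[0,0,0,0.0446,0.5],[0,0,0,0.0446,0.5],[0,0,0,0.0446,0.5],[0,0,0,0.0446,0.5],[0,0,0,0.0446,0.5],[0,0,0,0.0446,0.5],[0,0,0,0.0446,0.5],[0,0,0,0.0446,0.5],[0,0,0,0,0.5]]},
)

```text
t: 25.0
eef_pos: [0.5574, -0.1695, 0.1234]
tool_rot: [0.001, 0.88, 0.475, 0.001]
contact_force: [0.5, -0.4, -0.6]
gripper_width: 0.501
grasp_force: 0.0
```

```bash
python3 go.py .5567 -.1705 .011 2.557; python3 -c "
import cv2,numpy as np
from station import eyes
a=cv2.resize(eyes.read_camera('scene')[225:315,125:235],None,fx=3,fy=3,interpolation=2)
b=cv2.resize(eyes.read_camera('scene')[160:250,290:400],None,fx=3,fy=3,interpolation=2)
cv2.imwrite('pics/g.png',np.hstack([a,b]))"
```

```text
t 25.0 pos [ 0.5574 -0.1695  0.1234] closing -0.581 q7 -0.594 az -0.295 tilt [ 0.0022 -0.0001]
turn 0.003 shift now [-0.0013 -0.0003  0.1124] shift after turn [-0.0013 -0.0003  0.1124]
```

View pics/g.png

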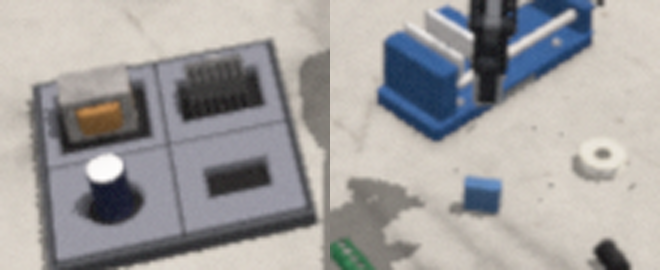

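The capacitor stands in the round pocket at (108,190), and the relay is under the gripper at (483,195), clear of the vise.

In the tool's units: 0.03 m is 0.6, 0.016 m is 0.32.

Request:
run_rows(
  plan={"segments":[[-0.026,-0.006,0.6,0,0.5],[0,0,0.6,0,0.5],[0,0,0.6,0,0.5],[0,0,0.32,0,0.5],[0,0,0.12,0,0.5],[0,0,0,0,0.5],[0,0,0,0,0.03],[0,0,0,0,0.03],[0,0,0,0,0.03],[0,0,0,0,0.03],[0,0,0,0,0.03],[0,0,0,0,0.03]]},
  grip_force=20,
)

```text
t: 26.3
eef_pos: [0.5567, -0.1713, 0.011]
tool_rot: [0.001, 0.88, 0.475, 0.001]
contact_force: [-0.6, 0.1, 6.6]
gripper_width: 0.139
grasp_force: 23.0
```

```bash
python3 go.py .5278 .1762 .10 -.193
```

```text
t 26.3 pos [ 0.5567 -0.1713  0.011 ] closing -0.581 q7 -0.667 az -0.299 tilt [ 0.0023 -0.0008]
turn -0.388 shift now [ 0.2747 -0.2147 -0.0893] shift after turn [ 0.3355 -0.0948 -0.0893]
```

In the tool's units: 0.035 m is 0.7, -0.03 m is -0.6, -0.129 rad / 3.1416 = -0.0411.

Request:
run_rows(
  plan={"segments":[[0,0,-0.2,0,0.03],[0,0,-0.4,0,0.03],[0,0,-0.6,0,0.03],[0,0,-0.6,0,0.03],[0.174,-0.134,0,0,0.03],[0.4,-0.32,0,0,0.03],[0.7,-0.55,0,0,0.03],[0.7,-0.55,0,0,0.03],[0.7,-0.55,0,0,0.03],[0.7,-0.55,0,0,0.03],[0.7,-0.55,0,0,0.03],[0.7,-0.55,0,0,0.03],[0.5,-0.4,0,-0.0411,0.03],[0.24,-0.14,0,-0.0411,0.03],[0,0,0,-0.0411,0.03],[0,0,0,0,0.03],[0,0,0,0,0.03]]},
)

```text
t: 28.0
eef_pos: [0.5254, 0.1767, 0.0994]
tool_rot: [-0.0, 0.773, 0.634, -0.0]
contact_force: [-0.2, -0.6, -0.1]
gripper_width: 0.141
grasp_force: 22.2
```

```bash
python3 go.py .5278 .1762 .05 -.193
```

```text
t 28.0 pos [0.5254 0.1767 0.0994] closing -0.198 q7 -0.936 az 0.324 tilt [-0.0006 -0.0004]
turn -0.005 shift now [0.     0.0025 0.0494] shift after turn [-0.      0.0025  0.0494]
```

Run:
```python
from h import *
s=eyes.read_camera("scene").astype(float); o=monitor.get_obs(); p=o["eef_pos"]
b=[box(-6.5,6.5,-14.5,14.5,0,26)]
P=pose(b[0],p[0],p[1],-.198)+[0,0,p[2]-.011]; u=proj("scene",P); print("expected lo pts",u[::2].round(1).tolist())
M=np.clip((s[...,0]-s[...,2]-10)/55,0,1); c=u.mean(0).astype(int); M=win(M,c[0],c[1],14)
for v in range(c[1]-12,c[1]+13):
    k=np.where(M[v]>.3)[0]
    if len(k): print(v,k.min(),k.max(),round(M[v].sum(),1))
```

```text
expected lo pts [[206.5, 260.5], [191.7, 263.4], [205.5, 255.9], [190.8, 258.8]]
250 203 204 1.0
251 190 205 2.2
252 189 205 3.0
253 189 205 2.9
254 190 205 2.5
255 190 205 2.3
256 190 205 2.2
257 191 205 1.8
258 191 205 1.8
259 191 206 2.4
260 191 205 4.1
261 191 201 4.9
262 192 197 3.6
```

The relay is centred in the grip to within about 1 mm and hangs level. I'll lower it.

In the tool's units: 0.03 m is 0.6, 0.025 m is 0.5, -0.005 rad / 3.1416 = -0.0016.

Request:
run_rows(
  plan={"segments":[[0,0.05,0.6,0,0.03],[0,0,0.5,-0.0016,0.03],[0,0,0.28,0,0.03],[0,0,0.14,0,0.03],[0,0,0.08,0,0.03],[0,0,0,0,0.03],[0,0,0,0,0.03]]},
)

```text
t: 28.75
eef_pos: [0.5288, 0.177, 0.0204]
tool_rot: [0.0, 0.771, 0.637, 0.001]
contact_force: [0.6, -0.3, 0.5]
gripper_width: 0.138
grasp_force: 22.2
```

```bash
python3 go.py .5278 .1762 .017 -.193
```

```text
t 28.75 pos [0.5288 0.177  0.0204] closing -0.189 q7 -1.004 az 0.323 tilt [0.0014 0.0005]
turn 0.004 shift now [-0.001  -0.0008  0.0034] shift after turn [-0.001  -0.0008  0.0034]
```

Request:
run_rows(
  plan={"segments":[[0,0,0.02,0,0.03],[0,0,0.02,0,0.03],[0,0,0,0,0.03],[0,0,0,0,0.03]]},
)

```text
t: 29.15
eef_pos: [0.5282, 0.1767, 0.0177]
tool_rot: [0.0, 0.771, 0.637, 0.0]
contact_force: [-1.3, 0.3, 0.0]
gripper_width: 0.141
grasp_force: 22.2
```

In the tool's units: 0.001 m is 0.02.

Request:
run_rows(
  plan={"segments":[[0,0,0.02,0,0.03],[0,0,0,0,0.03],[0,0,0,0,0.03]]},
)

```text
t: 29.45
eef_pos: [0.5283, 0.1768, 0.017]
tool_rot: [0.0, 0.771, 0.637, 0.0]
contact_force: [-1.8, -0.9, 5.3]
gripper_width: 0.141
grasp_force: 22.9
```

In the tool's units: -0.045 m is -0.9, -0.04 m is -0.8.

Request:
run_rows(
  plan={"segments":[[0,0,-0.01,0,0.15],[0,0,0,0,0.3],[0,0,0,0,0.35],[0,0,0,0,0.35],[0,0,0,0,0.35],[0,0,-0.2,0,0.35],[0,0,-0.4,0,0.35],[0,0,-0.6,0,0.35],[0,0,-0.7,0,0.35],[-0.8,0,-0.4,0,0.35],[-0.9,0,0,0,0.35],[-0.9,0,0,0,0.35],[-0.9,0,0,0,0.35],[-0.9,0,0,0,0.35],[-0.9,0,0,0,0.35],[-0.9,0,0,0,0.35],[-0.6,0,0,0,0.35],[0,0,0,0,0.35],[0,0,0,0,0.35],[0,0,0,0,0.35]]},
)

```text
t: 31.45
eef_pos: [0.4647, -0.1559, 0.1325]
tool_rot: [0.0, 0.77, 0.638, 0.0]
contact_force: [0.4, 0.2, 0.2]
gripper_width: 0.345
grasp_force: 0.0
```

Create chk.py:
```python
from h import *
t=eyes.read_camera("top").astype(float); s=eyes.read_camera("scene").astype(float)
cv2.imwrite("pics/endt.png",t); cv2.imwrite("pics/ends.png",s)
a=-.193; C4=dict(tr=(.6257,.242),hs=(.6105,.160),cap=(.5435,.2584),rel=(.5278,.1762))
lift=lambda B:[b+[0,0,.006] for b in B]
blue=lambda I:np.clip((I[...,0]-I[...,2]-10)/55,0,1)
mid=lambda n,p,z:proj(n,[*p,z])[0].round().astype(int)
R={}
M={n:win(blue(I),*mid(n,C4["rel"],.02),12) for n,I in(("top",t),("scene",s))}
q,f=fit(M,lift([box(-6.5,6.5,-14.5,14.5,0,26)]),[*C4["rel"],a]); print("relay",q,f,q[:2]-C4["rel"],(q[2]-a+1.57)%3.1416-1.57)
def wc(I,n):
    u=mid(n,C4["cap"],.048); m=win((I.min(2)>(185 if n=="top" else 190))*1.,*u,8); k=cv2.moments(m); return np.array([k["m10"],k["m01"]])/k["m00"]
r=tri(wc(t,"top"),wc(s,"scene")); print("cap top",*r,r[0][:2]-C4["cap"])
# transformer: copper patches in top view; light grey top centroid
u=mid("top",C4["tr"],.046); cu=win(((t[...,2]-t[...,0])>35)*1.,*u,14); k=cv2.moments(cu); print("tr copper centre",floor("top",np.array([k["m10"],k["m01"]])/k["m00"],.03),"want",C4["tr"])
# lookalikes unmoved
t0=cv2.imread("pics/top0.png").astype(float)
for n,(x,y) in dict(term=(303,238),small=(368,267)).items():
    d=np.abs(t-t0)[y-12:y+12,x-12:x+12]; print(n,d.mean(),d.max())
```

```bash
python3 chk.py
```

```text
relay [ 0.529   0.1771 -0.1863] 19.71489814097398 [0.0012 0.0009] 0.006718698445935978
cap top [0.5446 0.2581 0.0502] 0.5985716246362358 [ 0.0011 -0.0003]
tr copper centre [0.6178 0.2468] want (0.6257, 0.242)
term 17.255787037037038 53.0
small 40.376736111111114 73.0[ WARN:0@1.552] global loadsave.cpp:1063 imwrite_ Unsupported depth image for selected encoder is fallbacked to CV_8U.
```

```bash
python3 -c "
from station import bot
print(bot.hand_in())"
```

```text
the job is handed in; nothing more can be done
None
```

The job is handed in at about 31.5 s of the 101 s limit: transformer, heat sink, large capacitor and relay were set down in that order, each upright on the floor of its matching pocket; the arm never worked near the two look-alikes, though its position kept me from confirming them by camera at the end.

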